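# Sort the washed pots into their stacks and make up the blue set

### The arm

A 7-joint arm with a two-finger parallel gripper is mounted at the origin on the work surface; the furniture and walls round the work are solid. World frame = base frame: x ahead of the robot, y to its left, z up, the work surface at z = 0. Lengths are in m, angles in rad, forces in N, time in s.
With the tool pointing down it reaches from about 0.4 to 0.85 m from the base axis. Payload 10.4 kg.
Tool frame: the origin (TCP) lies at the very end of the fingers, on their centre line; the grasp point (between the pads) lies manip.hold_point_z behind it (manip.hold_point_z is the distance from the TCP to the grasp point, in m); z points along the fingers, x is the direction in which the jaws open and shut, and the axes are right-handed (so a half turn about z gives the same grasp; the last joint's range is limited). The gripper opens to 85 mm and grips with 20 to 120 N. Pads are 22 mm wide; open, the fingers measure 114 mm over their backs; the gripper's body (76 mm by 85 mm) begins 54 mm behind the grasp point. The pads swing forward as they close: fully open they stand 13 mm farther back than shut.
Start: joints at [-1.187, 0.332, -0.065, 1.46, 0.022, 1.35, -0.088], TCP at [0.247, 0.574, 0.231] pointing down, gripper open.
Joint ranges: [-2.6, 2.6], [-0.5, 2.12], [-1.47, 1.34], [0.16, 2.42], [-1.27, 4.41], [0.06, 2.06], [-2.6, 2.6]. Speed limits (rad/s): [2.22, 2.22, 2.79, 2.79, 3.14, 3.14, 3.14].

### API

Orientations are given as a unit quaternion [x, y, z, w].
In Python, from workcell import readout, camera, camera_info, manip gives the robot as it stands.
- The arm moves only by the tool play_rows, never from a script. Its argument "rows" is a list of rows, each a list of 3 entries, a list of its own where there are three numbers: the shift along the world's x, y, z in mm, then the turn, a rotation vector about the world's x, y, z in degrees, then the finger opening in mm, from 0 to 85.4. In form: [[[tx, ty, tz], [rx, ry, rz], fingers], ...]. A call has 1 to 12 rows; each row shifts and turns the commanded pose from where the row before left it; what a row does not reach is not made up. A row lasts 1/8 s, in which the tool goes at most 62.5 mm and 10.7 degrees, less where a joint would pass 70% of its speed; a pose out of reach is approached as far as the arm can. A call with a gripper value outside its range is refused whole. The fingers move at their own pace and stop on an object; "force" is the grip in N (left out, the last holds). Time passes only in rows, so rows that do not move let the fingers close. It gives the time, the measured TCP pose, the force and the opening at its end, in the units of the state.
- readout.get_obs(): the state, without advancing time (a new reading comes with each control period).
- camera(name): name is "side" or "top"; returns the picture (480x640x3 uint8, blue, green, red); there is no depth.
- camera_info(name): a dict with "fx", "fy", "cx", "cy" (pixels), "world_from_camera" (4x4, takes a point from camera to world coordinates). Camera axes: x right, y up, looking along -z (the intrinsics and any distortion apply to the point x, -y, -z); pixel columns grow to the right and rows downward; lengths in m; the calibration is good to about 2 mm. A picture is of the moment at which its call begins. camera_info takes no time and is no camera call.
- manip.hand_in(): hands the job in, once; it reports no verdict.
The state is a dict: "clock": time; "joint_pos": joint angles; "joint_velocities": joint speeds; "tau": joint torques, N m; "position": TCP position; "ee_rot": TCP orientation; "ft_force": force on the tool from outside, world axes, zero at the start; "torque": the same for the moment, N m; "grip_width": opening from 0.0 (shut) to 1.0 (fully open).
Only numpy, scipy, OpenCV 4.12 (cv2) and the standard library are available. Lean on these libraries where they do the work, as an engineer would, in place of code of your own. Each camera call takes 0.05 s, during which the arm holds its last target.

### The job

Sort the washed pots: nest the loose terracotta, black and green pots each into the stack of its own kind, right down until its collar sits on the rim below. The blue glazed pot and saucer are a set for the sales tray: first set the saucer flat in the middle of the pine tray, let go of it, then stand the blue pot upright and centred in it. Clay and glaze chip, so set everything right down before letting go instead of dropping it, and do not tip any pot over.

Things in the scene. Friction and masses are not known exactly. Their poses are not given: they have to be found in the camera images.
- clay_pot: loose terracotta pot, orange-brown, 64 mm tall, standing mouth up: straight-sided collar (rim band) diameter 61 mm, 24 mm tall at the top, below it a plain taper down to a flat foot of diameter 35 mm; hollow, wall 3 mm. Easily gripped from above across the collar. Round, so yaw means nothing. Origin: centre of the foot's underside, z up
- black_pot: loose black plastic pot, 68 mm tall, standing mouth up: straight-sided collar (rim band) diameter 60 mm, 24 mm tall at the top, below it a plain taper down to a flat foot of diameter 33 mm; hollow, wall 3 mm. Easily gripped from above across the collar. Round, so yaw means nothing. Origin: centre of the foot's underside, z up
- green_pot: loose green plastic pot (a little larger than the others), 76 mm tall, standing mouth up: straight-sided collar (rim band) diameter 65 mm, 26 mm tall at the top, below it a plain taper down to a flat foot of diameter 37 mm; hollow, wall 3 mm. Easily gripped from above across the collar. Round, so yaw means nothing. Origin: centre of the foot's underside, z up
- blue_saucer: loose round blue glazed saucer, a shallow dish 20 mm high, outside diameter 62 mm at the foot and 66 mm at the rim, flat inner floor of diameter 54 mm, 4 mm above its underside, wall 4 mm. Can be gripped from above across the outside. Origin: centre of the underside, z up
- blue_pot: loose blue glazed pot of the saucer's set, 66 mm tall, mouth up: upright band of diameter 61 mm over the top 22 mm, rounded taper below to a foot of diameter 41 mm; hollow, wall 4 mm. Grip from above across the band. Origin: centre of the foot's underside, z up. Standing in its saucer its origin is 4 mm above the saucer's
- clay_stack: stack of 3 nested orange-brown terracotta pots, standing fast on the bench (it does not slide or tip), mouth up; top rim 112 mm above the bench, diameter 61 mm, mouth 55 mm wide, open and empty. The next pot of the kind slides in freely (about 1.5 mm play all round when seated) until the underside of its collar sits on the stack's rim: its foot is then 72 mm above the bench. Origin: centre of the underside on the bench, z up
- black_stack: stack of 3 nested black plastic pots, standing fast on the bench (it does not slide or tip), mouth up; top rim 116 mm above the bench, diameter 60 mm, mouth 54 mm wide, open and empty. The next pot of the kind slides in freely (about 1.5 mm play all round when seated) until the underside of its collar sits on the stack's rim: its foot is then 72 mm above the bench. Origin: centre of the underside on the bench, z up
- green_stack: stack of 2 nested green plastic pots, standing fast on the bench (it does not slide or tip), mouth up; top rim 102 mm above the bench, diameter 65 mm, mouth 59 mm wide, open and empty. The next pot of the kind slides in freely (about 1.5 mm play all round when seated) until the underside of its collar sits on the stack's rim: its foot is then 52 mm above the bench. Origin: centre of the underside on the bench, z up
- sales_tray: shallow pale pine tray standing fast on the bench, 170 mm (its x) by 200 mm (its y) outside, side boards 9 mm thick and 22 mm high, floor 6 mm above the bench; empty at the start. Origin: centre of the underside, z up
- tray_middle (a point): the middle of the pine tray's floor, on the floor's upper face (6 mm above the bench)

How it is judged:
On the way, in this order (a step that is already met when the one before it is completed fails the run):
1. the blue saucer lies flat in the middle of the pine tray, released (horizontal distance between blue_saucer and tray_middle below 0.015 m and z of blue_saucer in the frame of sales_tray between 0.003 and 0.01 m and angle between blue_saucer's own z axis and vertical below 0.06 rad and linear speed of blue_saucer below 0.03 m/s and contact force between the fingers and blue_saucer below 0.2 N), for 0.2 s.
2. the blue pot stands upright and centred in the saucer in the tray, released (horizontal distance between blue_saucer and tray_middle below 0.015 m and z of blue_saucer in the frame of sales_tray between 0.003 and 0.01 m and angle between blue_saucer's own z axis and vertical below 0.06 rad and linear speed of each of blue_saucer, blue_pot below 0.03 m/s and horizontal distance between blue_pot and blue_saucer below 0.008 m and z of blue_pot in the frame of blue_saucer between 0.001 and 0.008 m and angle between blue_pot's own z axis and vertical below 0.08 rad and contact force between the fingers and blue_pot below 0.2 N), for 0.2 s.
At the end, for the whole second after the job is handed in: Terracotta, black and green pots nested in their own stacks: seated height within 5 mm, within 6 mm of the axis, upright; saucer flat on the tray floor within 15 mm of its middle; blue pot upright on the saucer floor within 8 mm of its centre; all released and at rest (z of clay_pot in the frame of clay_stack between 0.067 and 0.077 m and horizontal distance between clay_pot and clay_stack below 0.006 m and angle between each of clay_pot, black_pot, green_pot's own z axis and vertical below 0.1 rad and linear speed of each of clay_pot, black_pot, green_pot, blue_saucer, blue_pot below 0.03 m/s and z of black_pot in the frame of black_stack between 0.067 and 0.077 m and horizontal distance between black_pot and black_stack below 0.006 m and z of green_pot in the frame of green_stack between 0.047 and 0.057 m and horizontal distance between green_pot and green_stack below 0.006 m and horizontal distance between blue_saucer and tray_middle below 0.015 m and z of blue_saucer in the frame of sales_tray between 0.003 and 0.01 m and angle between blue_saucer's own z axis and vertical below 0.06 rad and horizontal distance between blue_pot and blue_saucer below 0.008 m and z of blue_pot in the frame of blue_saucer between 0.001 and 0.008 m and angle between blue_pot's own z axis and vertical below 0.08 rad); the robot touches nothing.
It fails at once if a pot or the saucer is dropped: it falls or flies out of the gripper's hold faster than 0.6 m/s (a free fall of about 2 cm) ((linear speed of clay_pot above 0.6 m/s and contact force between the fingers and clay_pot below 0.05 N) or (linear speed of black_pot above 0.6 m/s and contact force between the fingers and black_pot below 0.05 N) or (linear speed of green_pot above 0.6 m/s and contact force between the fingers and green_pot below 0.05 N) or (linear speed of blue_pot above 0.6 m/s and contact force between the fingers and blue_pot below 0.05 N) or (linear speed of blue_saucer above 0.6 m/s and contact force between the fingers and blue_saucer below 0.05 N)).
It fails at once if a pot is tipped over (more than 1 rad) (angle between any of clay_pot, black_pot, green_pot, blue_pot's own z axis and vertical above 1 rad).
It also fails if it takes over 144 s, if anything falls off the work surface, if the arm or the gripper's body presses on something with over 40 N, if the wrist force passes 120 N, or if a joint passes its speed limit or range.

## Working session

There is one attempt and no reset: what is moved stays moved. The work goes in short steps, Python scripts to look and compute and a tool call to move; the robot and the scene stay as the last step left them, time stands still between calls to the robot, and variables do not carry over. Pictures are saved under pics/ and viewed, and the job is handed in when it is done.

Besides the shell and the picture viewer there is one more tool, called as a command line: name --argument value ..., lists and objects as JSON in quotes. play_rows: Moves the arm, as the interface text tells. Its arguments: {"type":"object","properties":{"rows":{"type":"array"},"force":{"type":"number"}},"required":["rows"]}

```bash
mkdir -p pics; ls
python3 - <<'E'
from workcell import readout, camera, camera_info, manip
import cv2
for n in("top","side"):
    cv2.imwrite(f"pics/{n}0.png",camera(n)); print(camera_info(n))
print(readout.get_obs(), manip.hold_point_z)
E
```

```text
pics
{'fx': 614.7468812286918, 'fy': 614.7468812286918, 'cx': 318.00236851940787, 'cy': 227.1853965897483, 'world_from_camera': array([[ 0.02622724,  0.9951439 , -0.09487225,  0.37603319],
       [-0.99947374,  0.02791632,  0.01652032, -0.02583907],
       [ 0.01908858,  0.09438904,  0.99535237,  1.335559  ],
       [ 0.        ,  0.        ,  0.        ,  1.        ]])}
{'fx': 503.9688983435209, 'fy': 503.9688983435209, 'cx': 324.255877526125, 'cy': 242.98632055080466, 'world_from_camera': array([[ 0.83684155,  0.2822033 , -0.46910288,  0.03463713],
       [-0.54735525,  0.41578291, -0.7263104 , -0.76018279],
       [-0.00992223,  0.86457265,  0.50240987,  0.55102328],
       [ 0.        ,  0.        ,  0.        ,  1.        ]])}
{'clock': 0.1, 'joint_pos': array([-1.18661881,  0.33282284, -0.06468363,  1.46085049,  0.02156985,
        1.34990863, -0.08852962]), 'joint_velocities': array([-0.00131533, -0.00237552, -0.00021951, -0.00193247, -0.00183278,
       -0.00157484, -0.00057182]), 'tau': array([ 8.77668263e-04, -6.26743555e+01,  4.87034780e-02, -3.92428923e+01,
        1.61404163e-02,  7.04249993e-03,  2.59093653e-06]), 'position': array([0.2471517 , 0.57368947, 0.23058986]), 'ee_rot': array([ 8.35368559e-01,  5.49689868e-01, -5.31459953e-04,  3.70319779e-04]), 'ft_force': array([-0.31460587,  0.69411347, -1.10054187]), 'torque': array([-0.0029474 , -0.02804156, -0.02891345]), 'grip_width': 1.000094714400032} 0.0187
```

View pics/top0.png

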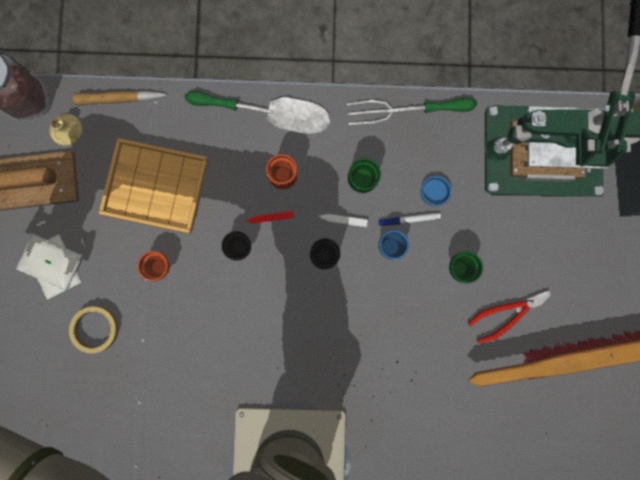

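View pics/side0.png

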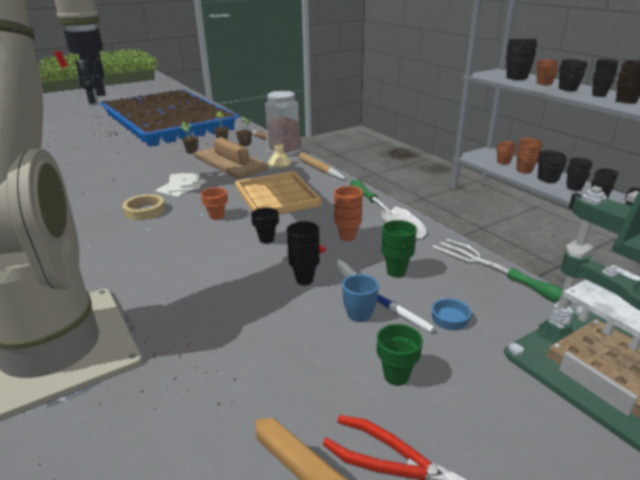

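```bash
cat > h.py <<'E'
from workcell import readout, camera, camera_info, manip
import numpy as np, cv2
from scipy.optimize import least_squares
def rays(n,uv):
    c=camera_info(n); uv=np.atleast_2d(uv).astype(float)
    d=np.c_[(uv[:,0]-c['cx'])/c['fx'],-(uv[:,1]-c['cy'])/c['fy'],-np.ones(len(uv))]
    T=c['world_from_camera']; return T[:3,3],d@T[:3,:3].T
def onplane(n,uv,z):
    o,d=rays(n,uv); return (o+d*((z-o[2])/d[:,2])[:,None])[:,:2]
def proj(n,P):
    c=camera_info(n);T=c['world_from_camera'];q=(np.atleast_2d(P)-T[:3,3])@T[:3,:3]
    return np.c_[c['cx']+c['fx']*q[:,0]/-q[:,2],c['cy']-c['fy']*q[:,1]/-q[:,2]]
def mask(im,kind):
    h=cv2.cvtColor(im,cv2.COLOR_BGR2HSV)
    r={'clay':((3,120,60),(14,255,255)),'green':((50,120,25),(80,255,255)),'blue':((98,90,50),(115,255,255)),'black':((0,0,0),(180,255,42))}[kind]
    return cv2.inRange(h,*map(np.array,r))
def rim(n,im,kind,uv,R,z,win=26,verbose=True):
    """circle of radius R at height z fitted to the contour half away from the camera"""
    m=mask(im,kind); w=np.zeros_like(m); cv2.circle(w,tuple(map(int,uv)),win,255,-1)
    cs,_=cv2.findContours(m&w,cv2.RETR_EXTERNAL,cv2.CHAIN_APPROX_NONE)
    if not cs: return None
    c=max(cs,key=cv2.contourArea)
    hull=c[:,0].astype(float)
    p=onplane(n,hull,z); o=camera_info(n)['world_from_camera'][:2,3]
    c0=p.mean(0); out=(c0-o)/np.linalg.norm(c0-o)
    for _ in range(3):
        s=p[(p-c0)@out>0]
        f=least_squares(lambda q:np.hypot(*(s-q[:2]).T)-q[2],[*c0,R],loss='soft_l1',f_scale=.001)
        c0=f.x[:2]
    g=least_squares(lambda q:np.hypot(*(s-q[:2]).T)-R-.0008,c0,loss='soft_l1',f_scale=.001)
    # keep lateral from fit, radius free
    if verbose: print(kind,uv,'free',f.x.round(4),'fixR',g.x.round(4),'area',cv2.contourArea(c))
    return f.x[:2]
TOP={'clay_stack':('clay',(282,170),.0305,.112),'clay_pot':('clay',(153,265),.0305,.064),
'green_stack':('green',(364,176),.0325,.102),'green_pot':('green',(465,267),.0325,.076),
'black_pot':('black',(236,245),.03,.068),'black_stack':('black',(325,254),.03,.116),
'blue_pot':('blue',(393,245),.0305,.066),'blue_saucer':('blue',(436,190),.033,.020)}
E
python3 - <<'E'
from h import *
im=cv2.imread('pics/top0.png')
for k,v in TOP.items(): print(k,end=' '); rim('top',im,*v)
big=cv2.resize(im[120:300,90:500],None,fx=1.9,fy=1.9,interpolation=cv2.INTER_CUBIC)
m=sum(cv2.bitwise_and(mask(im,k),255)//4*(i+1) for i,k in enumerate(['clay','green','blue','black']))
mm=cv2.cvtColor(cv2.resize(m[120:300,90:500],None,fx=1.9,fy=1.9),cv2.COLOR_GRAY2BGR)
cv2.imwrite('pics/mask.png',mm[:300]);cv2.imwrite('pics/big.png',big)
h=cv2.cvtColor(im,cv2.COLOR_BGR2HSV)
print(h[254,325],h[245,236],h[275,285], im[185,150])
E
```

```text
clay_stack clay (282, 170) free [0.6084 0.031  0.0307] fixR [0.6077 0.0308] area 804.5
clay_pot clay (153, 265) free [0.409  0.2917 0.0296] fixR [0.4086 0.2896] area 711.0
green_stack green (364, 176) free [ 0.6066 -0.1378  0.0299] fixR [ 0.6028 -0.1358] area 733.5
green_pot green (465, 267) free [ 0.4239 -0.3529  0.03  ] fixR [ 0.4239 -0.3481] area 666.5
black_pot black (236, 245) free [0.455  0.1209 0.0278] fixR [0.4529 0.1177] area 570.5
black_stack black (325, 254) free [ 0.4421 -0.0604  0.0279] fixR [ 0.4389 -0.0588] area 668.5
blue_pot blue (393, 245) free [ 0.4662 -0.2048  0.0298] fixR [ 0.4654 -0.2031] area 658.0
blue_saucer blue (436, 190) free [ 0.5899 -0.3019  0.0314] fixR [ 0.588  -0.2994] area 690.5
[75 20 26] [130  23  33] [120   3  93] [ 68 114 149]
```

View pics/mask.png

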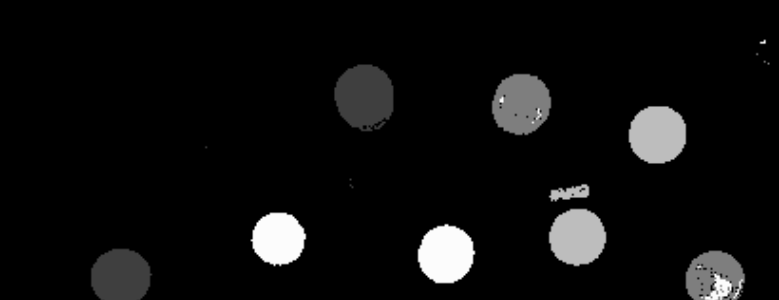

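View pics/big.png

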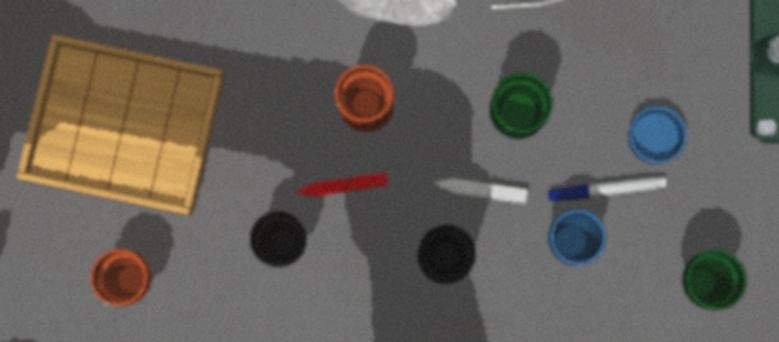

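```bash
cat >> h.py <<'E'
def chan(im,kind):
    b,g,r=[im[...,i].astype(np.float32) for i in range(3)]
    if kind=='clay': return r-b
    if kind=='green': return g-np.maximum(r,b)
    if kind=='blue': return b-r
    return 255-np.maximum(np.maximum(b,g),r)
S=6
def rim2(n,im,kind,uv,R,z,win=28,thr=None,half=True,dbg=None):
    u,v=map(int,uv); c=chan(im,kind)[v-win:v+win+1,u-win:u+win+1]
    big=cv2.resize(c,None,fx=S,fy=S,interpolation=cv2.INTER_CUBIC)
    T={'clay':25,'green':12,'blue':25,'black':205}[kind] if thr is None else thr
    m=(big>T).astype(np.uint8)
    yy,xx=np.mgrid[:m.shape[0],:m.shape[1]]; m[np.hypot(yy-m.shape[0]/2,xx-m.shape[1]/2)>win*S]=0
    m=cv2.morphologyEx(m,cv2.MORPH_OPEN,np.ones((15,15)))
    cs,_=cv2.findContours(m,cv2.RETR_EXTERNAL,cv2.CHAIN_APPROX_NONE)
    q=max(cs,key=cv2.contourArea)[:,0]; q=cv2.convexHull(q)[:,0] if False else q
    px=(q+.5)/S-.5+[u-win,v-win]
    p=onplane(n,px,z); o=camera_info(n)['world_from_camera'][:2,3]
    c0=p.mean(0); out=(c0-o)/np.linalg.norm(c0-o)
    for _ in range(4):
        s=p[(p-c0)@out>-.004]
        f=least_squares(lambda t:np.hypot(*(s-t[:2]).T)-t[2],[*c0,R],loss='soft_l1',f_scale=.0007); c0=f.x[:2]
    return f.x, np.sqrt(np.mean(f.fun**2)),px
SIDE={'clay_stack':('clay',(348,195),.0305,.112),'clay_pot':('clay',(214,195),.0305,.064),
'green_stack':('green',(399,230),.0325,.102),'green_pot':('green',(399,335),.0325,.076),
'black_pot':('black',(265,216),.03,.068),'black_stack':('black',(303,230),.03,.116),
'blue_pot':('blue',(360,286),.0305,.066),'blue_saucer':('blue',(451,310),.033,.020)}
E
python3 - <<'E'
from h import *
for n,D in(('top',TOP),('side',SIDE)):
    im=cv2.imread(f'pics/{n}0.png'); vis=im.copy()
    for k,v in D.items():
        f,e,px=rim2(n,im,*v); print(n,k,f.round(4),'rms',e.round(5),'R',v[2])
        a=np.linspace(0,6.28,60)
        for P in proj(n,np.c_[f[0]+v[2]*np.cos(a),f[1]+v[2]*np.sin(a),0*a+v[3]]): cv2.circle(vis,tuple(P.round().astype(int)),0,(255,0,255),-1)
    x0,y0,x1,y1=(90,120,500,300) if n=='top' else (180,160,500,400)
    cv2.imwrite(f'pics/v{n}.png',cv2.resize(vis[y0:y1,x0:x1],None,fx=1.9 if n=='top' else 2.4,fy=1.9 if n=='top' else 2.4))
E
```

```text
top clay_stack [0.6088 0.0312 0.0323] rms 0.00017 R 0.0305
top clay_pot [0.4088 0.2922 0.032 ] rms 0.00019 R 0.0305
top green_stack [ 0.6066 -0.1382  0.033 ] rms 0.00021 R 0.0325
top green_pot [ 0.4229 -0.3545  0.0332] rms 0.00042 R 0.0325
top black_pot [0.4552 0.1209 0.0293] rms 0.00027 R 0.03
top black_stack [ 0.4422 -0.0606  0.0293] rms 0.00029 R 0.03
top blue_pot [ 0.4658 -0.2049  0.0314] rms 0.00014 R 0.0305
top blue_saucer [ 0.589  -0.3016  0.0338] rms 0.00019 R 0.033
side clay_stack [0.6053 0.0288 0.0316] rms 0.00065 R 0.0305
side clay_pot [0.4053 0.2911 0.0308] rms 0.00045 R 0.0305
side green_stack [ 0.601  -0.141   0.0322] rms 0.00043 R 0.0325
side green_pot [ 0.4201 -0.3562  0.0324] rms 0.00017 R 0.0325
side black_pot [0.4473 0.1116 0.0275] rms 0.00064 R 0.03
side black_stack [ 0.4373 -0.066   0.0277] rms 0.00057 R 0.03
side blue_pot [ 0.4636 -0.2051  0.0311] rms 0.00045 R 0.0305
side blue_saucer [ 0.5872 -0.3008  0.0333] rms 0.00025 R 0.033
```

View pics/vtop.png

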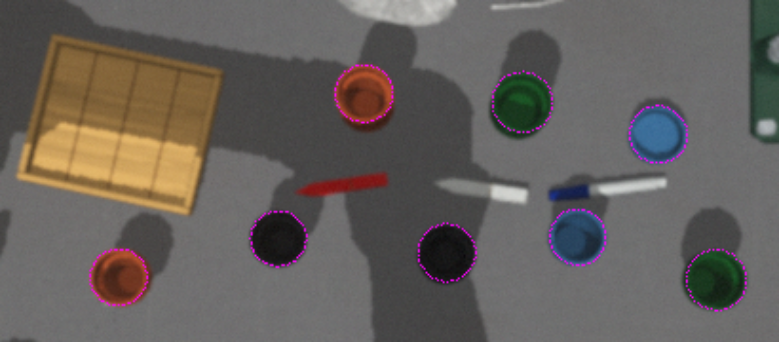

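View pics/vside.png

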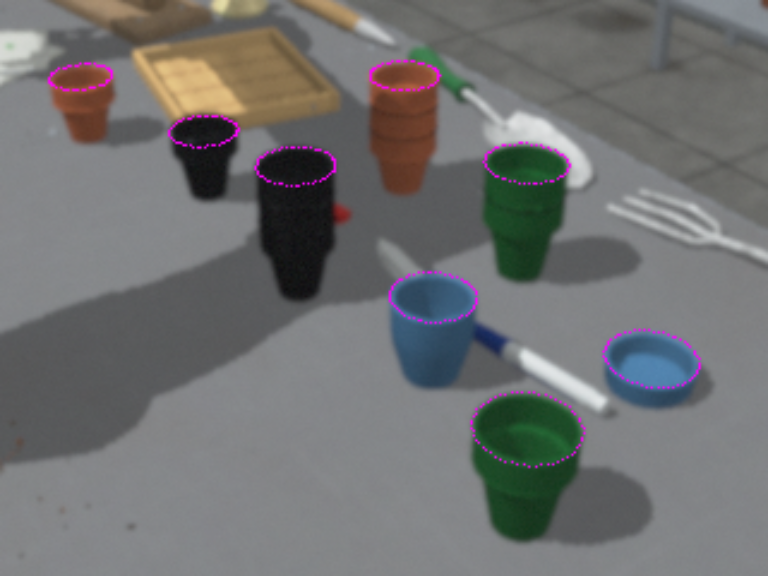

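Run:
```python
from h import *
im=cv2.imread('pics/top0.png')
c=im[...,2].astype(float)-im[...,0]; m=(c>28).astype(np.uint8)*255; m[:,:92]=0;m[:,225:]=0;m[:125]=0;m[245:]=0
m=cv2.morphologyEx(m,cv2.MORPH_OPEN,np.ones((5,5)))
cs,_=cv2.findContours(m,0,1); q=max(cs,key=cv2.contourArea)
p=onplane('top',q[:,0],.022); r=cv2.minAreaRect((p*1000).astype(np.float32)); print(r)
a=cv2.boxPoints(cv2.minAreaRect(q)); print(a)
h=cv2.convexHull(q); ap=cv2.approxPolyDP(h,6,True)[:,0]; P=onplane('top',ap,.022);print(ap,P.round(4),P.mean(0), [np.linalg.norm(P[i]-P[i-1]).round(4) for i in range(len(P))])
```

```text
((582.1080932617188, 309.1691589355469), (204.1978302001953, 172.3339080810547), 79.57221984863281)
[[ 97.39192 214.29526]
 [113.93236 136.319  ]
 [208.06065 156.28561]
 [191.52022 234.26187]]
[[117 138]
 [206 157]
 [190 232]
 [ 99 214]] [[0.6827 0.3921]
 [0.6469 0.1985]
 [0.4832 0.2255]
 [0.5164 0.4209]] [0.58230716 0.30926073] [np.float64(0.1688), np.float64(0.1969), np.float64(0.1658), np.float64(0.1982)]
```

play_rows --rows '[[[8,-20,0],[0,0,0],80],[[15,-38,0],[0,0,0],80],[[19,-48,0],[0,0,0],80],[[19,-48,0],[0,0,0],80],[[19,-48,0],[0,0,0],80],[[19,-48,0],[0,0,0],80],[[19,-48,0],[0,0,0],80],[[19,-48,0],[0,0,0],80],[[19,-48,0],[0,0,0],80],[[19,-48,0],[0,0,0],80],[[19,-48,0],[0,0,0],80],[[19,-48,0],[0,0,0],80]]' --force 40

```text
clock: 1.6
position: [0.4605, 0.0344, 0.2313]
ee_rot: [0.835, 0.55, 0.0, -0.0]
ft_force: [1.0, 0.3, -1.0]
grip_width: 0.94
```

play_rows --rows '[[[19,-48,0],[0,0,0],80],[[19,-48,0],[0,0,0],80],[[19,-48,0],[0,0,0],80],[[19,-48,0],[0,0,0],80],[[19,-48,0],[0,0,0],80],[[15,-45,-20],[0,0,0],80],[[11,-32,-40],[0,0,0],80],[[5,-15,-40],[0,0,0],80],[[2,-6,-40],[0,0,0],80],[[0,0,-20],[0,0,0],80],[[0,0,0],[0,0,0],80]]'

```text
clock: 2.98
position: [0.5877, -0.3011, 0.0703]
ee_rot: [0.835, 0.55, -0.001, -0.001]
ft_force: [-0.3, 0.5, 0.0]
grip_width: 0.936
```

```bash
cat > look.py <<'E'
import sys; from h import *
t=sys.argv[1]; W={'top':eval(sys.argv[2]),'side':eval(sys.argv[3])}
o=[]
for n in W:
    im=camera(n); cv2.imwrite(f'pics/{n}_{t}.png',im)
    u,v,w=W[n]; c=im[max(v-w,0):v+w,max(u-w,0):u+w]; o.append(cv2.resize(c,(390,390),interpolation=cv2.INTER_CUBIC))
cv2.imwrite(f'pics/L_{t}.png',np.hstack(o))
s=readout.get_obs(); print(s['clock'],s['position'].round(4),s['ft_force'].round(2),s['joint_pos'].round(2),s['grip_width'])
E
python3 look.py a "(436,190,60)" "(451,300,80)"
```

```text
3.075 [ 0.5891 -0.3019  0.0729] [-0.58 -0.24 -0.25] [-0.05  0.61  0.63  1.56 -0.39  1.11  1.84] 0.9390335366317827
```

View pics/L_a.png

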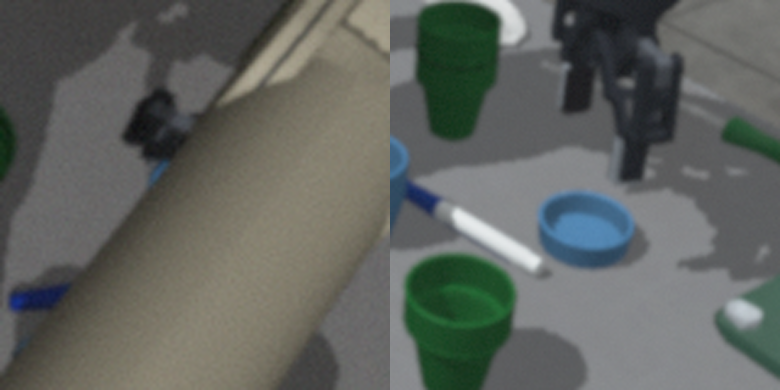

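Run:
```python
from h import *
T=readout.get_obs()['position']; a=np.radians(66.7); d=np.array([np.cos(a),np.sin(a),0]);n=np.array([-d[1],d[0],0])
for z in(.0729,.0800,.085):
  for s in(-40,40):
    print(z,s,proj('side',[*(T+d*s/1000)[:2],z]).round(1))
# box of near finger tip bottom
```

```text
0.0729 -40 [[466.  297.3]]
0.0729 40 [[446.9 270.1]]
0.08 -40 [[466.6 293.6]]
0.08 40 [[447.3 266.6]]
0.085 -40 [[467.  291.1]]
0.085 40 [[447.7 264.1]]
```

Run:
```python
import cv2
im=cv2.imread('pics/side_a.png'); cv2.imwrite('pics/za.png',cv2.resize(im[220:310,420:520],None,fx=6,fy=6,interpolation=cv2.INTER_CUBIC))
```

```text
(no output)
```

View pics/za.png

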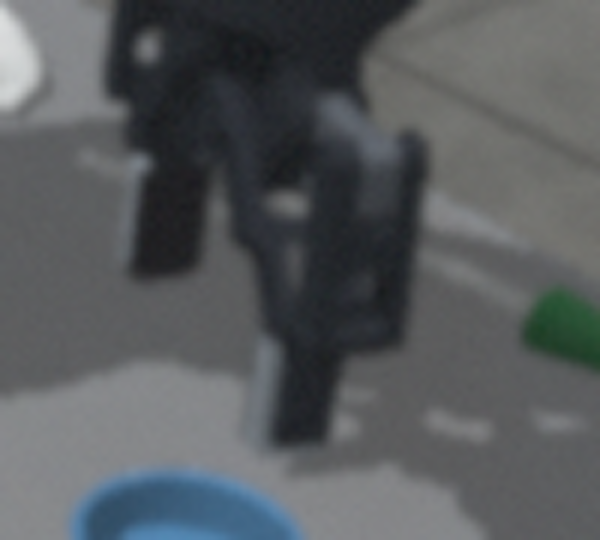

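play_rows --rows '[[[0,0,-20],[0,0,0],80],[[0,0,-20],[0,0,0],80],[[0,0,-18],[0,0,0],80],[[0,0,-10],[0,0,0],80],[[0,0,-4],[0,0,0],80],[[0,0,0],[0,0,0],80],[[0,0,0],[0,0,0],60],[[0,0,0],[0,0,0],60],[[0,0,0],[0,0,0],60],[[0,0,0],[0,0,0],60],[[0,0,0],[0,0,0],60]]'

```text
clock: 4.45
position: [0.5888, -0.3023, 0.0008]
ee_rot: [0.835, 0.55, 0.001, 0.001]
ft_force: [-1.7, 1.4, 7.2]
grip_width: 0.747
```

```bash
python3 look.py b "(436,190,60)" "(451,300,60)"
```

```text
4.55 [ 0.5888 -0.3023  0.0008] [-1.87  0.64  6.31] [-0.02  0.69  0.59  1.59 -0.44  0.99  1.87] 0.7463003117518976
```

View pics/L_b.png

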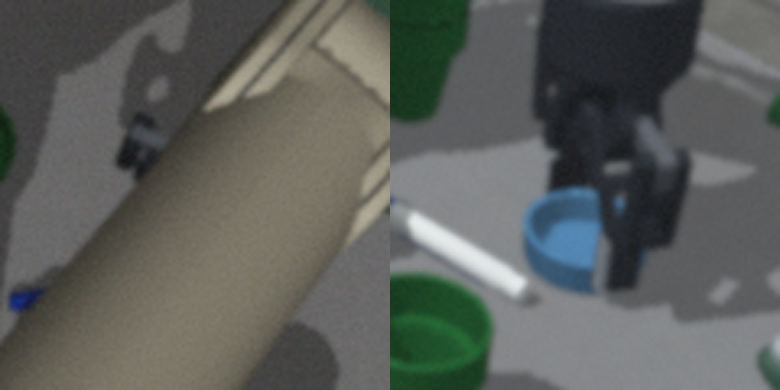

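play_rows --rows '[[[0,0,4],[0,0,0],58],[[0,0,10],[0,0,0],58],[[0,0,20],[0,0,0],58],[[0,0,30],[0,0,0],58],[[0,0,30],[0,0,0],58],[[0,0,30],[0,0,0],58],[[0,0,25],[0,0,0],58],[[0,10,11],[0,0,0],58],[[0,25,0],[0,0,0],58],[[0,40,0],[0,0,0],58],[[0,45,0],[0,0,0],58],[[0,45,0],[0,0,0],58]]'

```text
clock: 6.05
position: [0.5878, -0.1347, 0.1593]
ee_rot: [0.835, 0.55, 0.0, -0.0]
ft_force: [0.1, -0.2, -0.7]
grip_width: 0.747
```

play_rows --rows '[[[0,45,0],[0,0,0],58],[[0,45,0],[0,0,0],58],[[0,45,0],[0,0,0],58],[[0,45,0],[0,0,0],58],[[0,45,0],[0,0,0],58],[[0,45,0],[0,0,0],58],[[-1,45,0],[0,0,0],58],[[-1,45,0],[0,0,0],58],[[-1,40,0],[0,0,0],58],[[-2,30,-20],[0,0,0],58],[[-1,16,-30],[0,0,0],58],[[0,0,-30],[0,0,0],58]]'

```text
clock: 7.55
position: [0.5808, 0.3117, 0.0783]
ee_rot: [0.834, 0.551, -0.0, -0.0]
ft_force: [-0.1, 0.0, -1.3]
grip_width: 0.749
```

play_rows --rows '[[[0,0,-25],[0,0,0],58],[[0,0,-15],[0,0,0],58],[[0,0,0],[0,0,0],58],[[0,0,0],[0,0,0],58]]'

```text
clock: 8.05
position: [0.5828, 0.3094, 0.0405]
ee_rot: [0.835, 0.55, 0.001, -0.0]
ft_force: [0.8, 0.2, -0.5]
grip_width: 0.748
```

```bash
python3 look.py c "(155,186,80)" "(275,190,70)"
```

```text
8.15 [0.5829 0.3094 0.0406] [-0.31  0.54 -1.04] [-0.89  0.6   0.45  1.58 -0.29  1.03  0.81] 0.7424699497275596
```

View pics/L_c.png

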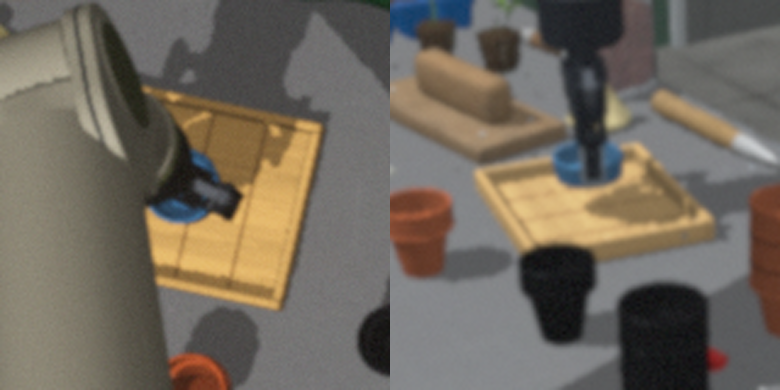

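play_rows --rows '[[[0,0,-10],[0,0,0],58],[[0,0,-12],[0,0,0],58],[[0,0,-6],[0,0,0],58],[[0,0,-3],[0,0,0],58],[[0,0,-1.5],[0,0,0],58],[[0,0,-1],[0,0,0],58],[[0,0,0],[0,0,0],58]]'

```text
clock: 9.02
position: [0.5824, 0.309, 0.0068]
ee_rot: [0.835, 0.55, 0.0, -0.0]
ft_force: [-3.3, -1.2, 6.3]
grip_width: 0.743
```

play_rows --rows '[[[0,0,0],[0,0,0],70],[[0,0,0],[0,0,0],80],[[0,0,0],[0,0,0],80],[[0,0,5],[0,0,0],80],[[0,0,15],[0,0,0],80],[[0,0,25],[0,0,0],80],[[0,0,35],[0,0,0],80],[[0,-10,40],[0,0,0],80],[[-3,-25,30],[0,0,0],80],[[-8,-40,0],[0,0,0],80],[[-8,-40,0],[0,0,0],80],[[-8,-40,0],[0,0,0],80]]'

```text
clock: 10.52
position: [0.5552, 0.1527, 0.1571]
ee_rot: [0.835, 0.55, 0.001, -0.0]
ft_force: [0.6, -0.8, -0.5]
grip_width: 0.936
```

play_rows --rows '[[[-11,-44,0],[0,0,0],80],[[-11,-45,0],[0,0,0],80],[[-11,-45,0],[0,0,0],80],[[-11,-45,0],[0,0,0],80],[[-11,-45,0],[0,0,0],80],[[-11,-45,0],[0,0,0],80],[[-11,-45,0],[0,0,0],80],[[-8,-30,0],[0,0,0],80],[[-4,-13,0],[0,0,0],80],[[0,-2,-20],[0,0,0],80],[[0,0,-20],[0,0,0],80],[[0,0,0],[0,0,0],80]]'

```text
clock: 12.02
position: [0.4659, -0.2039, 0.1152]
ee_rot: [0.835, 0.55, -0.001, -0.001]
ft_force: [-0.2, 0.6, 0.6]
grip_width: 0.938
```

```bash
python3 look.py d "(155,186,60)" "(370,250,100)"
python3 - <<'E'
from h import *
im=cv2.imread('pics/top_d.png'); ts=cv2.imread('pics/side_d.png')
m=mask(im,'blue'); m[:, :100]=0; m[:,220:]=0; M=cv2.moments(m,True); uv=(M['m10']/M['m00'],M['m01']/M['m00']); print(uv)
f,e,_=rim2('top',im,'blue',uv,.033,.026); print(f,e)
m=mask(ts,'blue'); m[220:]=0;m[:150]=0; m[:,320:]=0;m[:,230:250]=0;M=cv2.moments(m,True); uv=(M['m10']/M['m00'],M['m01']/M['m00']); print(uv)
f,e,_=rim2('side',ts,'blue',uv,.033,.026); print(f,e)
E
```

```text
12.125 [ 0.4668 -0.2046  0.1166] [-0.34  0.12  0.29] [-0.39  0.22  0.8   1.94 -0.18  1.06  1.65] 0.9371415532044255
(153.39848484848486, 184.23636363636365)
[0.58397353 0.30622674 0.03122555] 0.0025052096805931886
(276.50950570342206, 190.70722433460077)
[0.57752905 0.30162835 0.02979437] 0.0007673913200413574
```

View pics/L_d.png

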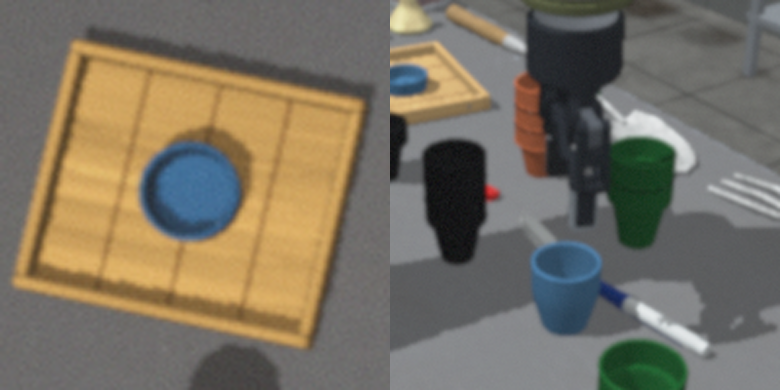

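Run:
```python
from h import *
im=cv2.imread('pics/top_d.png'); ts=cv2.imread('pics/side_d.png')
for t in(-10,0,10,20):
  f,e,px=rim2('top',im,'blue',(153.4,178.5),.033,.026,win=22,thr=t); print(t,f.round(4),e.round(5),px.min(0),px.max(0))
  f,e,px=rim2('side',ts,'blue',(276.5,190.7),.033,.026,win=22,thr=t); print(' ',f.round(4),e.round(5),px.min(0),px.max(0))
```

```text
-10 [0.5836 0.3084 0.0329] 0.00022 [137.75       169.08333333] [168.58333333 199.41666667]
  [0.5787 0.305  0.0311] 0.00051 [263.91666667 182.58333333] [288.58333333 198.58333333]
0 [0.5836 0.3084 0.0326] 0.00022 [137.75       169.08333333] [168.41666667 199.25      ]
  [0.5783 0.3042 0.0308] 0.00053 [264.08333333 182.75      ] [288.41666667 198.25      ]
10 [0.5836 0.3085 0.0322] 0.00022 [137.91666667 169.25      ] [168.25       199.08333333]
  [0.578  0.3032 0.0304] 0.00059 [264.25       182.91666667] [288.25       198.08333333]
20 [0.5837 0.3073 0.0318] 0.00245 [139.75       169.41666667] [168.08333333 198.91666667]
  [0.5774 0.3018 0.0302] 0.00061 [264.41666667 183.25      ] [288.08333333 197.91666667]
```

play_rows --rows '[[[-1,0,-15],[0,0,0],80],[[-1,0,-20],[0,0,0],80],[[0,0,-20],[0,0,0],80],[[0,0,-14],[0,0,0],80],[[0,0,-7],[0,0,0],80],[[0,0,0],[0,0,0],80],[[0,0,0],[0,0,0],66],[[0,0,0],[0,0,0],57],[[0,0,0],[0,0,0],57],[[0,0,0],[0,0,0],57],[[0,0,0],[0,0,0],57]]'

```text
clock: 13.5
position: [0.4649, -0.2052, 0.0408]
ee_rot: [0.835, 0.55, 0.001, 0.0]
ft_force: [-2.4, 0.4, 6.0]
grip_width: 0.691
```

```bash
python3 look.py e "(393,245,60)" "(370,270,70)"
```

```text
13.6 [ 0.4649 -0.2051  0.0408] [-1.75  0.54  6.2 ] [-0.32  0.34  0.75  2.   -0.3   0.91  1.74] 0.6900309404797159
```

View pics/L_e.png

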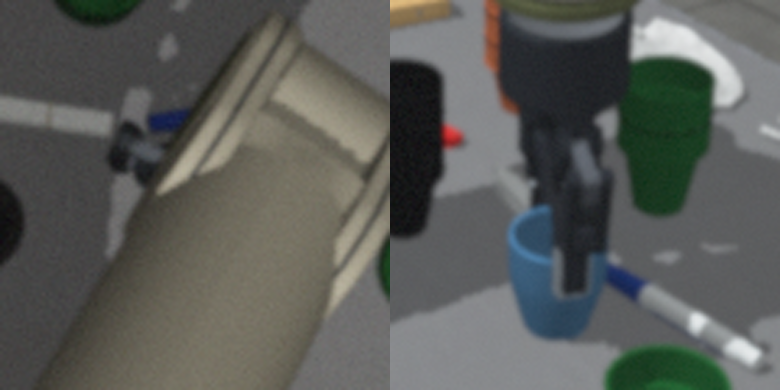

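play_rows --rows '[[[0,0,4],[0,0,0],57],[[0,0,12],[0,0,0],57],[[0,0,24],[0,0,0],57],[[0,0,30],[0,0,0],57],[[0,0,30],[0,0,0],57],[[0,0,30],[0,0,0],57],[[2,10,24],[0,0,0],57],[[5,25,0],[0,0,0],57],[[10,40,0],[0,0,0],57],[[10,44,0],[0,0,0],57],[[10,44,0],[0,0,0],57],[[10,44,0],[0,0,0],57]]'

```text
clock: 15.1
position: [0.5114, 0.0032, 0.1947]
ee_rot: [0.836, 0.549, 0.0, 0.0]
ft_force: [0.5, -0.3, -2.6]
grip_width: 0.693
```

play_rows --rows '[[[10,44,0],[0,0,0],57],[[10,44,0],[0,0,0],57],[[10,44,0],[0,0,0],57],[[10,44,0],[0,0,0],57],[[10,44,0],[0,0,0],57],[[10,37,0],[0,0,0],57],[[7,28,0],[0,0,0],57],[[3,15,-20],[0,0,0],57],[[0,5,-25],[0,0,0],57],[[0,0,-30],[0,0,0],57],[[0,0,-30],[0,0,0],57],[[0,0,-10],[0,0,0],57]]'

```text
clock: 16.6
position: [0.5799, 0.3054, 0.0762]
ee_rot: [0.836, 0.549, -0.002, 0.0]
ft_force: [0.6, 1.2, -2.1]
grip_width: 0.693
```

```bash
python3 look.py f "(155,186,60)" "(275,190,50)"
```

```text
16.7 [0.5807 0.306  0.0777] [-0.43 -0.04 -0.87] [-0.89  0.55  0.45  1.56 -0.26  1.1   0.79] 0.6917322089871083
```

View pics/L_f.png

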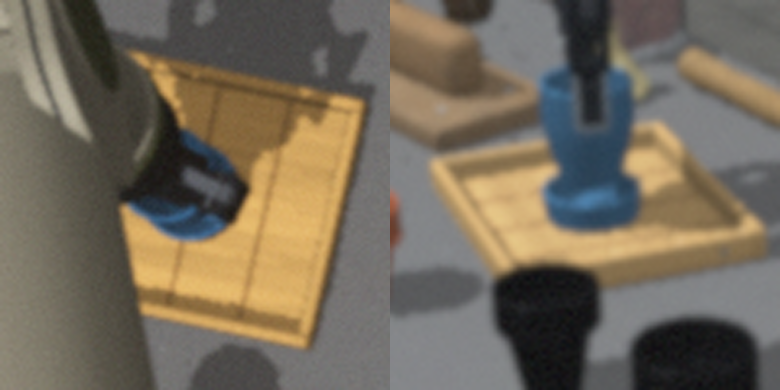

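play_rows --rows '[[[1,1.5,-2],[0,0,0],57],[[1,1.5,-5],[0,0,0],57],[[0,0,-8],[0,0,0],57],[[0,0,-6],[0,0,0],57],[[0,0,-3],[0,0,0],57],[[0,0,-1.5],[0,0,0],57],[[0,0,-1],[0,0,0],57],[[0,0,0],[0,0,0],57]]'

```text
clock: 17.7
position: [0.5833, 0.31, 0.0524]
ee_rot: [0.835, 0.55, 0.0, -0.0]
ft_force: [-0.4, -1.0, -1.5]
grip_width: 0.691
```

play_rows --rows '[[[-0.5,-0.5,-1],[0,0,0],57],[[0,0,-1],[0,0,0],57],[[0,0,0],[0,0,0],57]]'

```text
clock: 18.08
position: [0.583, 0.3095, 0.0509]
ee_rot: [0.835, 0.55, 0.0, -0.0]
ft_force: [-2.8, -0.8, 4.7]
grip_width: 0.691
```

Contact made; release, retreat, and head toward the loose clay pot side.

play_rows --rows '[[[0,0,0],[0,0,0],68],[[0,0,0],[0,0,0],80],[[0,0,0],[0,0,0],80],[[0,0,5],[0,0,0],80],[[0,0,15],[0,0,0],80],[[0,0,25],[0,0,0],80],[[0,0,30],[0,0,0],80],[[0,0,25],[0,0,0],80],[[-20,0,20],[0,0,0],80],[[-30,-3,0],[0,0,0],80],[[-30,-3,0],[0,0,0],80],[[-30,-3,0],[0,0,0],80]]'

```text
clock: 19.58
position: [0.4722, 0.3004, 0.1716]
ee_rot: [0.835, 0.55, 0.001, -0.0]
ft_force: [0.5, 0.8, 0.0]
grip_width: 0.936
```

play_rows --rows '[[[-28,-3,0],[0,0,0],80],[[-20,-3,0],[0,0,0],80],[[-12,-2,-20],[0,0,0],80],[[-4,-1,-20],[0,0,0],80],[[0,0,-10],[0,0,0],80],[[0,0,0],[0,0,0],80]]'

```text
clock: 20.32
position: [0.409, 0.2914, 0.1206]
ee_rot: [0.835, 0.55, -0.0, 0.0]
ft_force: [-0.2, -0.5, 0.2]
grip_width: 0.939
```

```bash
python3 look.py g "(155,206,80)" "(245,190,70)"
```

```text
20.425 [0.4095 0.2918 0.1212] [ 0.38  0.89 -0.31] [-1.12  0.16  0.45  1.94 -0.08  1.06  0.52] 0.9366874665062105
```

View pics/L_g.png

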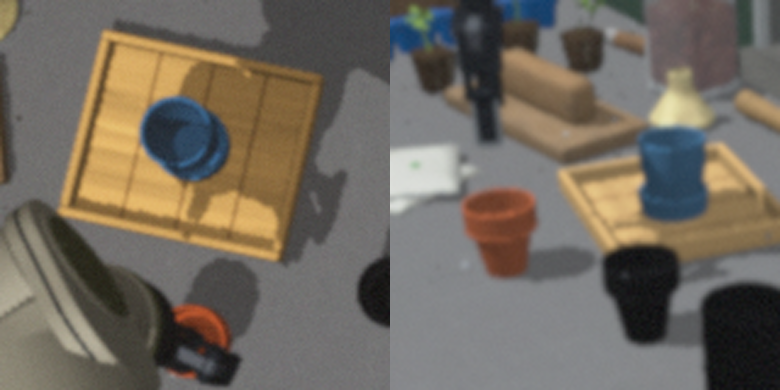

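Run:
```python
from h import *
im=cv2.imread('pics/top_g.png'); ts=cv2.imread('pics/side_g.png')
for t in(0,15):
  f,e,px=rim2('top',im,'blue',(148,181),.0305,.076,win=24,thr=t); print(t,f.round(4),e.round(5),px.min(0),px.max(0))
```

```text
0 [0.5849 0.3089 0.0301] 0.00029 [132.25 165.25] [168.25       199.58333333]
15 [0.5849 0.3088 0.0297] 0.00032 [132.41666667 165.41666667] [167.91666667 199.25      ]
```

play_rows --rows '[[[-1,1,-15],[0,0,0],80],[[-1,0,-20],[0,0,0],80],[[0,0,-22],[0,0,0],80],[[0,0,-18],[0,0,0],80],[[0,0,-8],[0,0,0],80],[[0,0,0],[0,0,0],80],[[0,0,0],[0,0,0],66],[[0,0,0],[0,0,0],57],[[0,0,0],[0,0,0],57],[[0,0,0],[0,0,0],57],[[0,0,0],[0,0,0],57]]'

```text
clock: 21.8
position: [0.4073, 0.2928, 0.0384]
ee_rot: [0.835, 0.55, 0.001, -0.0]
ft_force: [-1.1, -1.6, 6.4]
grip_width: 0.709
```

play_rows --rows '[[[0,0,4],[0,0,0],57],[[0,0,12],[0,0,0],57],[[0,0,24],[0,0,0],57],[[0,0,30],[0,0,0],57],[[0,0,30],[0,0,0],57],[[5,-7,28],[0,0,0],57],[[15,-20,14],[0,0,0],57],[[25,-32,0],[0,0,0],57],[[29,-38,0],[0,0,0],57],[[29,-38,0],[0,0,0],57],[[29,-38,0],[0,0,0],57],[[29,-38,0],[0,0,0],57]]'

```text
clock: 23.3
position: [0.5686, 0.0804, 0.1803]
ee_rot: [0.835, 0.55, 0.0, -0.0]
ft_force: [-0.2, 0.4, -1.5]
grip_width: 0.706
```

play_rows --rows '[[[22,-28,0],[0,0,0],57],[[12,-16,0],[0,0,0],57],[[5,-6,0],[0,0,0],57],[[0,0,-10],[0,0,0],57],[[0,0,0],[0,0,0],57],[[0,0,0],[0,0,0],57]]'

```text
clock: 24.05
position: [0.6064, 0.0325, 0.1693]
ee_rot: [0.835, 0.55, -0.0, -0.0]
ft_force: [-0.4, 0.5, -0.9]
grip_width: 0.708
```

```bash
python3 look.py h "(282,170,50)" "(348,190,60)"
```

```text
24.15 [0.6067 0.0321 0.1695] [-0.6  -0.24 -1.33] [-0.65  0.38  0.67  1.62 -0.25  1.22  1.23] 0.7078124157437792
```

View pics/L_h.png

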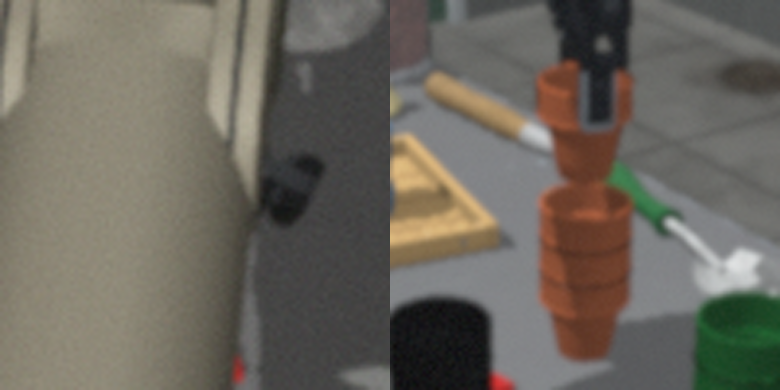

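play_rows --rows '[[[1,0,-10],[0,0,0],57],[[0,0,-15],[0,0,0],57],[[0,0,-12],[0,0,0],57],[[0,0,-8],[0,0,0],57],[[0,0,-5],[0,0,0],57],[[0,0,-3],[0,0,0],57],[[0,0,-2],[0,0,0],57],[[0,0,-1.5],[0,0,0],57],[[0,0,0],[0,0,0],57]]'

```text
clock: 25.28
position: [0.6078, 0.0316, 0.1129]
ee_rot: [0.835, 0.55, 0.0, -0.0]
ft_force: [-0.2, 0.5, -2.1]
grip_width: 0.705
```

play_rows --rows '[[[0,0,-1],[0,0,0],57],[[0,0,-1],[0,0,0],57],[[0,0,-0.7],[0,0,0],57],[[0,0,0],[0,0,0],57]]'

```text
clock: 25.78
position: [0.6079, 0.0315, 0.1106]
ee_rot: [0.835, 0.55, 0.0, -0.0]
ft_force: [-3.0, -0.6, 4.8]
grip_width: 0.709
```

play_rows --rows '[[[0,0,0],[0,0,0],68],[[0,0,0],[0,0,0],80],[[0,0,0],[0,0,0],80],[[0,0,5],[0,0,0],80],[[0,0,15],[0,0,0],80],[[0,0,25],[0,0,0],80],[[0,0,20],[0,0,0],80],[[-15,9,10],[0,0,0],80],[[-30,17,0],[0,0,0],80],[[-40,23,0],[0,0,0],80],[[-37,22,0],[0,0,0],80],[[-22,13,-10],[0,0,0],80]]'

```text
clock: 27.28
position: [0.4629, 0.1168, 0.1764]
ee_rot: [0.835, 0.55, 0.001, -0.0]
ft_force: [0.2, -0.1, -0.2]
grip_width: 0.937
```

play_rows --rows '[[[-10,6,-20],[0,0,0],80],[[0,0,-30],[0,0,0],80],[[0,0,0],[0,0,0],80],[[0,0,0],[0,0,0],80]]'

```text
clock: 27.78
position: [0.4545, 0.1215, 0.1264]
ee_rot: [0.836, 0.549, 0.001, 0.0]
ft_force: [-0.1, -0.8, 0.5]
grip_width: 0.937
```

```bash
python3 look.py i "(260,210,60)" "(310,210,70)"
```

```text
27.875 [0.4547 0.1216 0.1264] [ 0.49 -0.59 -0.14] [-0.94  0.08  0.61  2.01 -0.05  1.06  0.86] 0.9363054261503653
```

View pics/L_i.png

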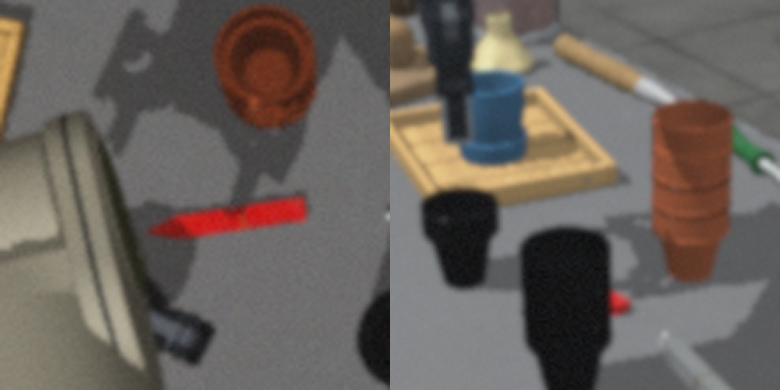

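play_rows --rows '[[[-0.5,0,-15],[0,0,0],80],[[0,0,-20],[0,0,0],80],[[0,0,-22],[0,0,0],80],[[0,0,-18],[0,0,0],80],[[0,0,-9],[0,0,0],80],[[0,0,0],[0,0,0],80],[[0,0,0],[0,0,0],66],[[0,0,0],[0,0,0],56],[[0,0,0],[0,0,0],56],[[0,0,0],[0,0,0],56],[[0,0,0],[0,0,0],56]]'

```text
clock: 29.25
position: [0.4539, 0.1217, 0.0421]
ee_rot: [0.835, 0.55, 0.001, -0.0]
ft_force: [-1.4, -0.3, 6.1]
grip_width: 0.679
```

play_rows --rows '[[[0,0,4],[0,0,0],56],[[0,0,12],[0,0,0],56],[[0,0,24],[0,0,0],56],[[0,0,30],[0,0,0],56],[[0,0,30],[0,0,0],56],[[0,0,24],[0,0,0],56],[[0,-10,12],[0,0,0],56],[[-2,-25,0],[0,0,0],56],[[-3,-37,0],[0,0,0],56],[[-3,-42,0],[0,0,0],56],[[-3,-35,0],[0,0,0],56],[[-2,-22,0],[0,0,0],56]]'

```text
clock: 30.75
position: [0.4387, -0.053, 0.176]
ee_rot: [0.836, 0.548, -0.001, -0.0]
ft_force: [-0.2, -0.2, -1.3]
grip_width: 0.684
```

play_rows --rows '[[[0,-10,0],[0,0,0],56],[[0,0,0],[0,0,0],56],[[0,0,-6],[0,0,0],56],[[0,0,0],[0,0,0],56]]'

```text
clock: 31.25
position: [0.4399, -0.0588, 0.1704]
ee_rot: [0.835, 0.55, -0.001, -0.0]
ft_force: [-0.1, -0.1, -0.9]
grip_width: 0.677
```

```bash
python3 look.py j "(325,254,50)" "(303,220,60)"
```

```text
31.35 [ 0.4402 -0.059   0.1709] [-0.24  0.58 -0.81] [-0.79 -0.08  0.81  2.03  0.07  1.17  1.15] 0.6800641959880457
```

View pics/L_j.png

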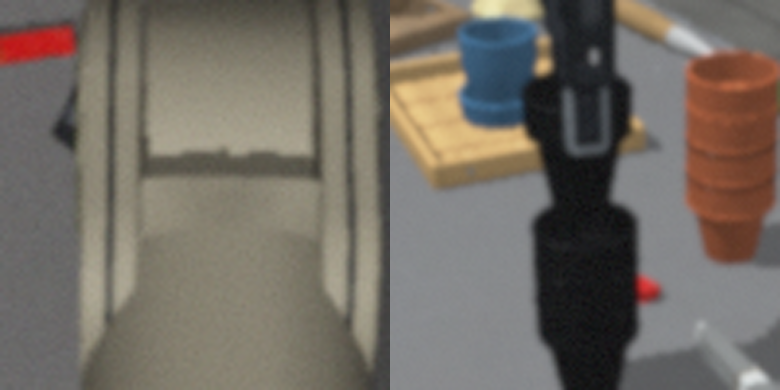

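Run:
```python
from h import *
for z in(.116,.197):
  print(z,proj('side',[.4422,-.0606,z]), proj('side',[.4414,-.0596,z]))
ts=cv2.imread('pics/side_j.png')
for (u,v,z,w) in((299,196,.197,22),(303,232,.116,22)):
  for t in (200,210):
    row=chan(ts,'black')
    for vv in range(v-8,v+9,4):
        xs=np.where(row[vv,u-30:u+30]>t)[0]+u-30
        print(z,t,vv,xs.min() if len(xs) else None,xs.max() if len(xs) else None)
```

```text
0.116 [[303.64477897 226.63457992]] [[302.98479283 226.53653702]]
0.197 [[302.22679163 185.64063722]] [[301.53676566 185.55444609]]
0.197 200 188 284 316
0.197 200 192 285 316
0.197 200 196 284 315
0.197 200 200 286 315
0.197 200 204 290 312
0.197 210 188 284 315
0.197 210 192 285 315
0.197 210 196 285 315
0.197 210 200 286 315
0.197 210 204 290 312
0.116 200 224 292 314
0.116 200 228 288 317
0.116 200 232 288 317
0.116 200 236 288 317
0.116 200 240 288 318
0.116 210 224 293 313
0.116 210 228 288 317
0.116 210 232 288 317
0.116 210 236 288 317
0.116 210 240 288 317
```

play_rows --rows '[[[1.3,-1.2,-10],[0,0,0],56],[[0,0,-15],[0,0,0],56],[[0,0,-12],[0,0,0],56],[[0,0,-8],[0,0,0],56],[[0,0,-5],[0,0,0],56],[[0,0,-3],[0,0,0],56],[[0,0,-1.5],[0,0,0],56],[[0,0,0],[0,0,0],56]]'

```text
clock: 32.35
position: [0.4417, -0.0607, 0.1167]
ee_rot: [0.835, 0.55, 0.0, -0.0]
ft_force: [0.8, -0.4, -0.4]
grip_width: 0.68
```

play_rows --rows '[[[0,0,-1],[0,0,0],56],[[0,0,-1],[0,0,0],56],[[0,0,-1],[0,0,0],56],[[0,0,0],[0,0,0],56]]'

```text
clock: 32.85
position: [0.4415, -0.0608, 0.1141]
ee_rot: [0.835, 0.55, -0.0, -0.0]
ft_force: [-5.7, 0.5, 10.8]
grip_width: 0.677
```

play_rows --rows '[[[0,0,0],[0,0,0],68],[[0,0,0],[0,0,0],81],[[0,0,0],[0,0,0],81],[[0,0,5],[0,0,0],81],[[0,0,15],[0,0,0],81],[[0,0,25],[0,0,0],81],[[0,-10,20],[0,0,0],81],[[-2,-25,0],[0,0,0],81],[[-3,-40,0],[0,0,0],81],[[-3,-45,0],[0,0,0],81],[[-3,-45,0],[0,0,0],81],[[-3,-45,0],[0,0,0],81]]'

```text
clock: 34.35
position: [0.4279, -0.2718, 0.1799]
ee_rot: [0.835, 0.55, 0.001, 0.0]
ft_force: [0.6, 0.1, -0.7]
grip_width: 0.949
```

play_rows --rows '[[[-3,-40,0],[0,0,0],81],[[-2,-28,-10],[0,0,0],81],[[-1,-15,-20],[0,0,0],81],[[0,0,-15],[0,0,0],81],[[0,0,0],[0,0,0],81],[[0,0,0],[0,0,0],81]]'

```text
clock: 35.1
position: [0.4223, -0.353, 0.1344]
ee_rot: [0.835, 0.55, 0.0, 0.0]
ft_force: [-0.7, 0.2, 0.8]
grip_width: 0.945
```

```bash
python3 look.py k "(400,250,90)" "(350,280,120)"
```

```text
35.2 [ 0.4223 -0.3532  0.1345] [ 0.05 -0.11 -1.38] [-0.24  0.39  1.04  1.82 -0.37  1.14  2.09] 0.9490665858520927
```

View pics/L_k.png

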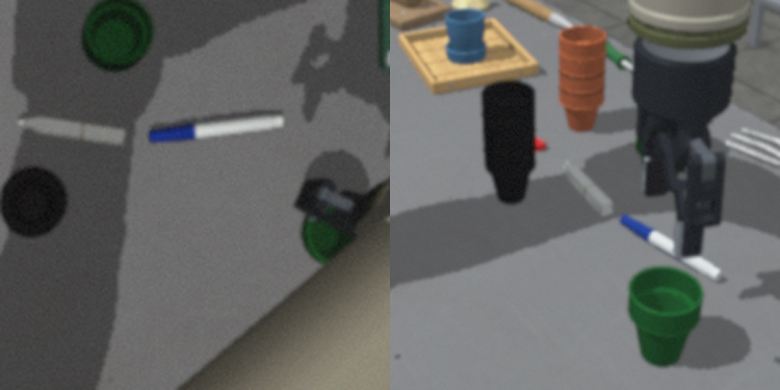

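play_rows --rows '[[[-0.5,-0.7,-15],[0,0,0],81],[[0,0,-20],[0,0,0],81],[[0,0,-22],[0,0,0],81],[[0,0,-20],[0,0,0],81],[[0,0,-10],[0,0,0],81],[[0,0,0],[0,0,0],81],[[0,0,0],[0,0,0],70],[[0,0,0],[0,0,0],60],[[0,0,0],[0,0,0],60],[[0,0,0],[0,0,0],60],[[0,0,0],[0,0,0],60]]'

```text
clock: 36.58
position: [0.4217, -0.3549, 0.0478]
ee_rot: [0.835, 0.55, 0.001, 0.001]
ft_force: [-2.0, 1.1, 6.6]
grip_width: 0.756
```

play_rows --rows '[[[0,0,4],[0,0,0],60],[[0,0,12],[0,0,0],60],[[0,0,24],[0,0,0],60],[[0,0,30],[0,0,0],60],[[0,0,30],[0,0,0],60],[[6,7,20],[0,0,0],60],[[16,19,7],[0,0,0],60],[[26,31,0],[0,0,0],60],[[30,36,0],[0,0,0],60],[[30,36,0],[0,0,0],60],[[28,33,0],[0,0,0],60],[[22,25,0],[0,0,0],60]]'

```text
clock: 38.08
position: [0.5804, -0.1644, 0.1737]
ee_rot: [0.835, 0.551, 0.0, -0.0]
ft_force: [0.8, -0.7, -0.9]
grip_width: 0.751
```

play_rows --rows '[[[15,18,0],[0,0,0],60],[[8,9,0],[0,0,0],60],[[3,3,0],[0,0,0],60],[[0,0,-6],[0,0,0],60],[[0,0,0],[0,0,0],60]]'

```text
clock: 38.7
position: [0.6042, -0.1383, 0.1671]
ee_rot: [0.836, 0.549, -0.0, -0.0]
ft_force: [0.0, -0.6, 1.3]
grip_width: 0.757
```

```bash
python3 look.py l "(364,176,50)" "(399,220,60)"
python3 - <<'E'
from h import *
ts=cv2.imread('pics/side_l.png'); c=chan(ts,'green')
for v in list(range(180,205,6))+list(range(225,246,5)):
    xs=np.where(c[v,350:450]>12)[0]+350; print(v,xs.min() if len(xs) else 0,xs.max() if len(xs) else 0)
for z in(.102,.199): print(z,proj('side',[.606,-.138,z]))
E
```

```text
38.8 [ 0.6046 -0.1381  0.1676] [ 0.42 -0.3  -0.05] [-0.56  0.51  0.96  1.6  -0.43  1.26  1.64] 0.7515890440011191
180 385 402
186 363 419
192 363 419
198 368 417
204 389 413
225 383 412
230 382 415
235 382 415
240 382 415
245 381 414
0.102 [[399.96450842 226.07921268]]
0.199 [[403.53784547 178.03143158]]
```

View pics/L_l.png

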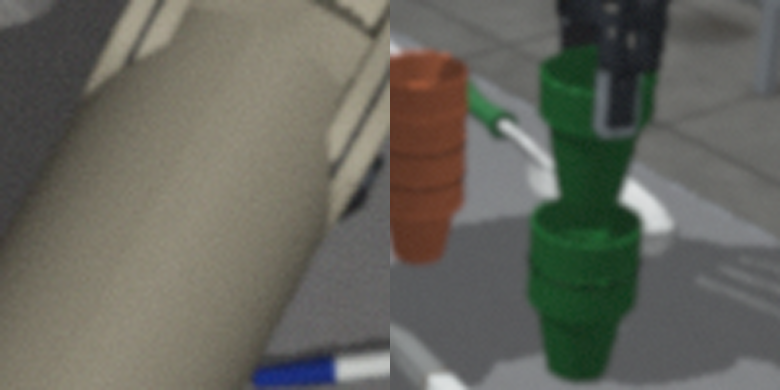

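play_rows --rows '[[[0.3,0.7,-10],[0,0,0],60],[[0,0,-15],[0,0,0],60],[[0,0,-15],[0,0,0],60],[[0,0,-10],[0,0,0],60],[[0,0,-7],[0,0,0],60],[[0,0,-4],[0,0,0],60],[[0,0,-2.5],[0,0,0],60],[[0,0,-1.5],[0,0,0],60],[[0,0,0],[0,0,0],60]]'

```text
clock: 39.92
position: [0.6054, -0.1367, 0.1027]
ee_rot: [0.835, 0.55, 0.0, -0.0]
ft_force: [-0.2, -0.4, -0.2]
grip_width: 0.755
```

play_rows --rows '[[[0,-0.5,-1],[0,0,0],60],[[0,0,-1],[0,0,0],60],[[0,0,-1],[0,0,0],60],[[0,0,0],[0,0,0],60]]'

```text
clock: 40.42
position: [0.6054, -0.1372, 0.0999]
ee_rot: [0.835, 0.55, 0.0, -0.0]
ft_force: [-2.2, -0.1, 4.7]
grip_width: 0.756
```

Seated contact at the expected height; release and back off to a clear spot.

play_rows --rows '[[[0,0,0],[0,0,0],70],[[0,0,0],[0,0,0],82],[[0,0,0],[0,0,0],82],[[0,0,5],[0,0,0],82],[[0,0,15],[0,0,0],82],[[0,0,25],[0,0,0],82],[[0,0,30],[0,0,0],82],[[0,-20,30],[0,0,0],82],[[-10,-40,10],[0,0,0],82],[[-10,-40,0],[0,0,0],82],[[-10,-40,0],[0,0,0],82],[[-10,-40,0],[0,0,0],82]]'

```text
clock: 41.92
position: [0.5651, -0.3185, 0.2159]
ee_rot: [0.835, 0.55, 0.0, 0.0]
ft_force: [-0.1, -0.5, -0.0]
grip_width: 0.961
```

play_rows --rows '[[[-10,-30,0],[0,0,0],82],[[-5,-10,0],[0,0,0],82],[[0,0,0],[0,0,0],82],[[0,0,0],[0,0,0],82]]'

```text
clock: 42.42
position: [0.5515, -0.3554, 0.2147]
ee_rot: [0.835, 0.551, 0.0, -0.0]
ft_force: [1.4, 0.2, -0.7]
grip_width: 0.96
```

```bash
python3 look.py m "(270,215,150)" "(330,220,110)"
python3 - <<'E'
from h import *
im=cv2.imread('pics/top_m.png'); ts=cv2.imread('pics/side_m.png')
for k,xy,R,z in(('clay',(.6088,.0312),.0305,.136),('black',(.4422,-.0606),.03,.140),('green',(.6066,-.1382),.0325,.128),('blue',(.5849,.3089),.0305,.076)):
  for n,I in(('top',im),('side',ts)):
    uv=proj(n,[*xy,z])[0]
    f,e,_=rim2(n,I,k,uv.round(),R,z,thr=5 if k=='blue' else None); print(k,n,xy,f.round(4),e.round(5))
E
```

```text
42.525 [ 0.5514 -0.3556  0.2146] [0.8  0.32 0.17] [-0.15  0.56  0.97  1.43 -0.46  1.39  1.99] 0.9606860748072911
clay top (0.6088, 0.0312) [0.6092 0.0307 0.0321] 0.00018
clay side (0.6088, 0.0312) [0.606  0.0288 0.031 ] 0.00092
black top (0.4422, -0.0606) [ 0.4424 -0.0613  0.03  ] 0.00038
black side (0.4422, -0.0606) [ 0.4367 -0.0662  0.0272] 0.0004
green top (0.6066, -0.1382) [ 0.6014 -0.1346  0.0328] 0.00168
green side (0.6066, -0.1382) [ 0.6003 -0.142   0.0306] 0.00059
blue top (0.5849, 0.3089) [0.5849 0.3088 0.0299] 0.0003
blue side (0.5849, 0.3089) [0.5775 0.3005 0.0342] 0.00168
```

View pics/L_m.png

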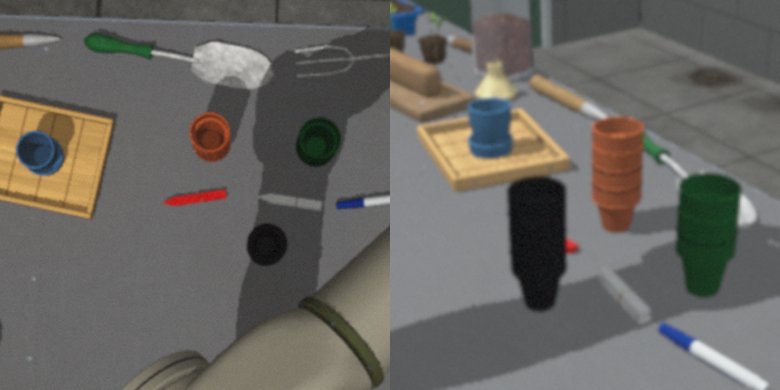

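Run:
```python
from h import *
im=cv2.imread('pics/top_m.png'); ts=cv2.imread('pics/side_m.png')
for t in(6,8,10):
    f,e,_=rim2('top',im,'green',proj('top',[.6066,-.1382,.128])[0].round(),.0325,.128,thr=t); print(t,f.round(4),e.round(5))
a=cv2.resize(im[150:210,335:395],(390,390),interpolation=cv2.INTER_CUBIC);b=cv2.resize(ts[190:290,370:470],(390,390),interpolation=cv2.INTER_CUBIC)
cv2.imwrite('pics/zm.png',cv2.convertScaleAbs(np.hstack([a,b]),alpha=1.8))
```

```text
6 [ 0.6067 -0.1378  0.0333] 0.00029
8 [ 0.6065 -0.1377  0.0328] 0.00042
10 [ 0.6054 -0.1371  0.0327] 0.00194
```

View pics/zm.png

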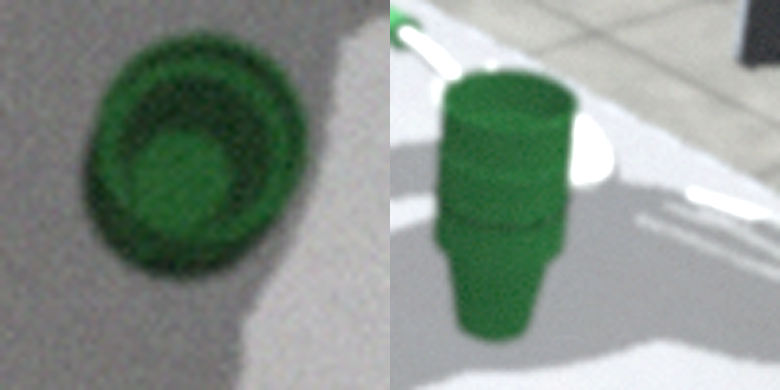

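All seated and centred (green pot (0.6067, −0.1378) against its stack at (0.6066, −0.1382)); handing in.

```bash
python3 -c "
from workcell import manip
print(manip.hand_in())"
```

```text
the job is handed in; nothing more can be done
None
```

I handed the job in at about 42.5 s of the 144 s allowed. All five pieces are where they should be, going by my last checks. The hand-in reports no verdict.

- **Saucer and blue pot:** I set the saucer down in the middle of the tray and let it go, then stood the blue pot in it. The top view put the saucer about 2 mm from the tray's middle and the pot about 1.4 mm from the saucer's centre. The side picture shows the pot upright in the saucer.
- **Terracotta, black and green pots:** Each met its stack's rim within about 1 mm of the seated height before I let go. In the top view they sit within 1 mm of the stack axes I measured at the start.
- **Checks that disagreed:**
  - The side camera read about 2–8 mm off the top view: 2–4 mm for the well-lit pieces, more for the black pot and stack, the final green rim and the blue pieces in the tray. The placed black and green pots show the same offset as their empty stacks did. I went by the top view, which agreed with the arm to about 1 mm.
  - My last fit of the green rim was poor at first because of shadow (about 6 mm off). It agreed to within 1 mm once I lowered the colour threshold.

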